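# Latch the transit case on the packing line

### The job

Close the draw latch on the sloping front of the grey transit case: swing the wire loop over and hook its cross bar behind the keeper while the lever is still standing up, then push the lever down over centre until it lies fully closed and the latch is tight. Leave the other things on the conveyor where they are and let go at the end.

Things in the scene. Friction and masses are not known exactly. Their poses are not given: they have to be found in the camera images.
- case: Grey transit case with sloping front, 260 mm wide, 330 deep, 172 tall, fixed on a roller conveyor (its top 50 mm above the bench). Origin: centre of the underside; x away from the robot, z up. The front slopes at 30 degrees, rising away from the robot; its flat rear top is 100 mm deep.
- case_handle (a point): Middle of the case's black carrying-handle bar, 22 mm thick, 220 mm long across the case (along y), axes as the case. It is fixed 180 mm up the slope from the lever's hinge pin and 115 mm off the plane of the slope. It overhangs behind the keeper: a tool pointing straight down is obstructed there, one tilted with the slope is not.
- latch_pivot (a point): Middle of the hinge pin of the draw latch's lever, 14 mm off the sloping face. Its axes are the latch frame: x up the slope to the keeper, y along the pin, z straight out of the face (30 degrees from vertical, leaning to the robot). The sloping face runs from 115 mm below the pin to 150 mm above it along x.
- lever (a joint): Lever angle (rad): 0 = closed, flat, pointing down the slope (-x of the latch frame); 1.57 = standing straight out of the face; stop at 2.0, leaning to the keeper. Stays where left (friction 0.15 N m). With the loop hooked it resists, at most about 0.5 N m, down to about 0.28 rad (over centre), then snaps shut.
- lever_grip (a point): Mid-thickness of the lever, 80 mm from the pin. Lever: steel blade 110 mm long from the pin, 36 wide, 6 thick, centred on the pin, end slightly turned up. Axes turn with it: x towards the pin, y along the pin, z out of the face that is uppermost when closed (when up, that face looks to the keeper).
- loop_pivot (a point): Pivot, parallel to y, about which the wire loop swings. It is carried by the lever, 32 mm from the pin: with the lever at angle t it is at x = -32 cos(t - 0.2), z = 32 sin(t - 0.2) mm from the pin in the latch frame. Axes turn with the lever. Slight friction (0.02 N m) and weight (0.08 kg): leaning back to the robot the loop rests on a stop, swung well over to the keeper it drops by itself.
- loop_bar (a point): Middle of the cross bar of the dark steel wire loop: bar 60 mm long along y, 7 thick; side wires 105 mm from loop pivot to bar (its x axis), 60 mm apart, outside the lever, so the loop swings over the lever's end. At the start it stands within 35 degrees of the face normal.
- keeper_hook (a point): Keeper, a steel hook 42 mm wide (fits inside the loop). Point on its catching face, which looks up the slope (+x; axes as the latch frame), 8 mm off the sloping face, 75 mm up the slope from the pin. A lip, 16 to 20 mm off the face, overhangs it by 5 mm; the bar goes down beyond the lip and under it. Lever at 1.6 or more: clears it by 7 mm.
- keeper (a joint): Travel of the keeper towards the pin against its stiff cushion spring, 7000 N/m (m): 0 at rest, about 0.005 when the hooked latch is closed and tight.
- carton: bystander: closed brown cardboard carton, 130 x 110 x 90 mm; origin at the centre of its underside
- housing: bystander: stainless appliance housing, 170 x 100 x 122 mm; origin at the centre of its underside
- handset: bystander: black plastic cylinder 54 mm across, 130 mm tall, standing; origin at the centre of its underside
- tape_roll: bystander: brown tape roll lying flat, 104 mm across, 48 mm high; origin at the centre of its underside
- cleaner: bystander: white bottle with grey cap, 60 mm across, 150 mm tall; origin at the centre of its underside
- label_roll: bystander: white label roll, 68 mm across, 50 mm high, on the case's flat rear top; origin at the centre of its underside

How it is judged:
By the outcome, as a careful person would: the job done as asked, in the order asked, and still so for the second after the job is handed in, with the robot touching nothing.
It also fails if it takes over 45 s, if anything falls off the work surface, if the arm or the gripper's body presses on something with over 40 N, if the wrist force passes 120 N, or if a joint passes its speed limit or range.

### The arm

A 6-joint arm with a two-finger parallel gripper is mounted at the origin on the work surface. World frame = base frame: x ahead of the robot, y to its left, z up, the work surface at z = 0. Lengths are in m, angles in degrees, forces in N, time in s.
With the tool pointing down it reaches from about 0.4 to 0.825 m from the base axis. Payload 7 kg.
Tool frame: the origin (TCP) lies on the front face of the gripper's body, between the roots of the fingers; the fingertips stand 66 mm ahead of it and the grasp point (between the pads) lies 47 mm ahead of it; y points along the fingers, z is the direction in which the jaws open and shut, and the axes are right-handed (so a half turn about y gives the same grasp; the last joint's range is limited). The gripper opens to 88 mm and grips with 3 to 60 N. Pads are 19 mm wide; open, the fingers measure 130 mm over their backs; the gripper's body (78 mm by 193 mm) begins 47 mm behind the grasp point.
Start: joints at [82.97, 20.546, 0.682, 0, -70.136, -16.507], TCP at [0.27, 0.619, 0.292] pointing down, gripper open.
Joint ranges: [-176.03, 176.03], [-82.01, 121.73], [-58.28, 71.71], [-173.87, 95.51], [-174.79, -0.11], [-173.66, 173.66]. Speed limits (degrees/s): [136.94, 136.94, 172.46, 180, 180, 180].

### API

Orientations are given as [roll, pitch, yaw] about the fixed x, y, z axes, in that order (R = Rz(yaw) Ry(pitch) Rx(roll)).
In Python, from plant import ctrl, snapshot, silhouettes gives the robot as it stands.
- The arm moves only by the shell command python3 -m pendant 'ROWS'. ROWS is JSON, a list that holds one entry, the list of rows, each a list of 7 numbers: the shift along the tool's x, y, z in cm, then the turn, a rotation vector about the tool's x, y, z in degrees, then the opening, from 0 (shut) to 1 (fully open). In form: [[[x, y, z, rx, ry, rz, hand], ...]]. A call has 1 to 12 rows; each row shifts and turns the commanded pose from where the row before left it, along the tool's axes as they then stand; what a row does not reach is not made up. A row lasts 1/12 s, in which the tool goes at most 41.7 mm and 7.16 degrees, less where a joint would pass 70% of its speed; a pose out of reach is approached as far as the arm can. A call with a gripper value outside its range is refused whole. The fingers move at their own pace and stop on an object; the grip force is fixed at half the most. Time passes only in rows, so rows that do not move let the fingers close. It gives the time, the measured TCP pose, the force and the opening at its end, in the units of the state.
- ctrl.get_obs(): the state, without advancing time (a new reading comes with each control period).
- snapshot(name): name is "side" or "top" or "wrist"; returns a dict with "image" (384x512x3 uint8, red, green, blue), "camera_matrix" (3x3 intrinsics, pixels), "eye" and "orientation" of the camera in the world; the wrist camera has in their place "mount" (4x4, takes a point from camera to tool coordinates, whose origin is the TCP and whose axes are the tool frame's). Camera axes: x right, y down, z forward; pixel columns grow to the right and rows downward; lengths in m; the calibration is good to about 2 mm. A picture is of the moment at which its call begins: read the wrist's pose just before it. There is no depth.
- ctrl.close_job(): hands the job in, once; it reports no verdict.
Trained networks look in a picture, given as the dict that the camera call returned (one of the last four; its "shot" number tells which), for a name from the list of things; names that differ only in an ending like _2 or _b are one class to them, and where a whole thing is asked for, a point or a joint stands for the part that bears it (a point fixed in the world has none). Each returns a list of dicts, best first, with "confidence" (0 to 1); they miss things now and then, are a little off and sometimes report something else, mostly with a low value. They report only what shows in the picture. A call takes as long as a camera call.
- silhouettes(picture, thing): "mask" (384x512 bool, what is visible of it) and "bbox" ([left, top, width, height] in pixels, round what is visible of it).
The state is a dict: "clock": time; "joint_pos": joint angles; "qvel": joint speeds; "tau": joint torques, N m; "tool_pos": TCP position; "orientation": TCP orientation; "force": force on the tool from outside, world axes, zero at the start; "moment": the same for the moment, N m; "opening": finger opening in m.
Only numpy, scipy, OpenCV 4.12 (cv2) and the standard library are available. Lean on these libraries where they do the work, as an engineer would, in place of code of your own. Each camera call takes 0.05 s, during which the arm holds its last target.

## Working session

There is one attempt and no reset: what is moved stays moved. The work goes in short steps, Python scripts to look and compute and a shell command to move; the robot and the scene stay as the last step left them, time stands still between calls to the robot, and variables do not carry over. Pictures are saved under pics/ and viewed, and the job is handed in when it is done.

```bash
ls; mkdir -p pics; python3 - <<'E'
from plant import ctrl, snapshot, silhouettes
import cv2
print(ctrl.get_obs())
for n in ["side","top","wrist"]:
    s=snapshot(n)
    cv2.imwrite(f"pics/a_{n}.png",s["image"][:,:,::-1])
    print(n,{k:v for k,v in s.items() if k!="image"})
E
```

```text
pics
{'clock': 0.0, 'joint_pos': array([ 8.29713519e+01,  2.05931528e+01,  6.35822031e-01, -2.07994970e-02,
       -7.01346827e+01, -1.65061264e+01]), 'qvel': array([-0.02307668, -0.05675261,  0.06532504, -0.03586376,  0.00329949,
        0.05242341]), 'tau': array([ 6.22399966e-04, -5.82716167e+01,  2.93058211e+01,  6.99704155e+00,
        7.15020869e-03, -1.42699992e-04]), 'tool_pos': array([0.26940306, 0.61851701, 0.29121662]), 'orientation': array([-8.99062227e+01,  7.39826874e-03,  1.56458148e+02]), 'force': array([ 0.54866486, -0.29853343,  0.59444285]), 'moment': array([-0.01693618, -0.00789513, -0.00997209]), 'opening': 0.08765237999262349}
side {'camera_matrix': array([[389.77287878,   0.        , 259.53428865],
       [  0.        , 389.77287878, 185.74450482],
       [  0.        ,   0.        ,   1.        ]]), 'eye': array([ 0.12591127, -0.71352307,  0.90556169]), 'orientation': array([-127.44156814,    0.99352137,  -36.25671128]), 'shot': 1}
top {'camera_matrix': array([[356.1890928 ,   0.        , 254.93954697],
       [  0.        , 356.1890928 , 184.86914421],
       [  0.        ,   0.        ,   1.        ]]), 'eye': array([0.46714786, 0.00397497, 1.24304775]), 'orientation': array([-171.50611365,    0.23319313,  -91.1864342 ]), 'shot': 2}
wrist {'camera_matrix': array([[269.30577391,   0.        , 257.76206563],
       [  0.        , 269.30577391, 190.51699034],
       [  0.        ,   0.        ,   1.        ]]), 'mount': array([[-3.56996171e-04,  9.59352748e-01,  2.82209457e-01,
        -7.63571710e-02],
       [-1.54852924e-04, -2.82209525e-01,  9.59352782e-01,
        -9.31831226e-02],
       [ 9.99999924e-01,  2.98784310e-04,  2.49306298e-04,
        -6.79261909e-04],
       [ 0.00000000e+00,  0.00000000e+00,  0.00000000e+00,
         1.00000000e+00]]), 'shot': 3}
```

View pics/a_side.png

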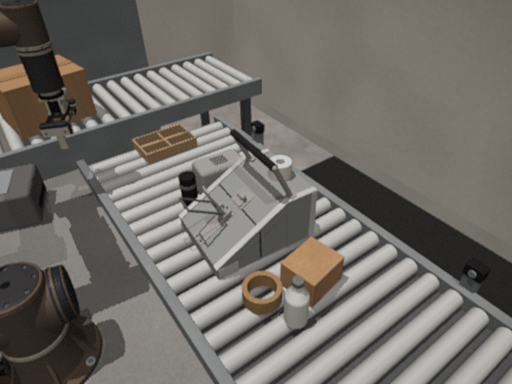

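View pics/a_top.png

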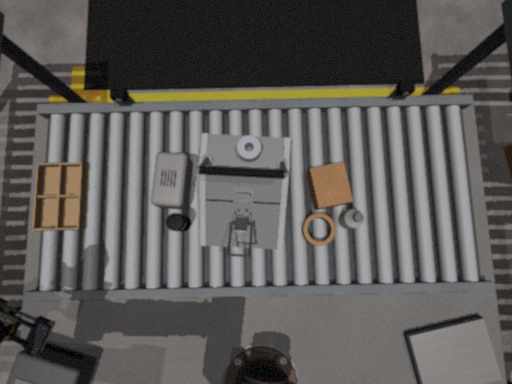

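View pics/a_wrist.png

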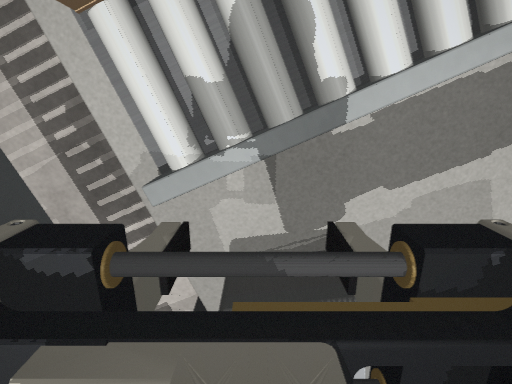

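```bash
cat > h.py <<'E'
import numpy as np, cv2
from scipy.spatial.transform import Rotation as R
def cam(s):
    Rc=R.from_euler('xyz',s['orientation'],degrees=True).as_matrix()
    return s['camera_matrix'],Rc,np.array(s['eye'])
def camw(s,obs):
    M=np.array(s['mount']); T=np.eye(4); T[:3,:3]=R.from_euler('xyz',obs['orientation'],degrees=True).as_matrix(); T[:3,3]=obs['tool_pos']
    W=T@M
    return s['camera_matrix'],W[:3,:3],W[:3,3]
def proj(c,P):
    K,Rc,e=c; p=(np.atleast_2d(P)-e)@Rc; q=p@K.T
    return q[:,:2]/q[:,2:]
def ray(c,uv):
    K,Rc,e=c; d=Rc@np.linalg.solve(K,[uv[0],uv[1],1.]); return e,d/np.linalg.norm(d)
def crop(im,x,y,w,h,f):
    return cv2.resize(im[y:y+h,x:x+w],None,fx=f,fy=f,interpolation=cv2.INTER_CUBIC)
E
python3 - <<'E'
from plant import ctrl, snapshot, silhouettes
from h import *
import pickle
S={}
for n in ["side","top"]:
    s=snapshot(n); S[n]={k:v for k,v in s.items()}; S[n]['sil']={}
    for t in ["case","lever","loop_bar","keeper","case_handle"]:
        r=silhouettes(s,t)
        print(n,t,[(round(float(d['confidence']),2),d['bbox'],int(d['mask'].sum())) for d in r[:3]])
        S[n]['sil'][t]=r
pickle.dump(S,open('S.pkl','wb'))
cv2.imwrite('pics/b_side.png',crop(S['side']['image'],165,120,160,130,5)[:,:,::-1])
cv2.imwrite('pics/b_top.png',crop(S['top']['image'],180,125,130,140,4)[:,:,::-1])
E
```

```text
side case [(0.87, [177.4, 129.2, 141.1, 149.2], 11219), (0.17, [282.1, 235.8, 62.7, 72.2], 2647)]
side lever [(0.86, [179.1, 190.2, 47.7, 26.2], 193)]
side loop_bar [(0.53, [183.4, 190.5, 41.0, 23.0], 109), (0.49, [179.7, 199.7, 40.9, 15.8], 211)]
side keeper [(0.62, [231.1, 187.5, 18.3, 20.1], 146)]
side case_handle [(0.88, [182.8, 127.7, 132.4, 150.5], 11115)]
top case [(0.96, [194.2, 131.2, 94.7, 128.8], 9506)]
top lever [(0.72, [226.4, 214.4, 25.9, 46.2], 546)]
top loop_bar [(0.72, [228.0, 226.4, 22.1, 28.4], 206)]
top keeper [(0.64, [235.7, 190.4, 14.9, 8.6], 162)]
top case_handle [(0.68, [199.2, 133.7, 91.5, 126.5], 9340), (0.54, [226.8, 225.0, 25.8, 31.2], 184)]
```

View pics/b_side.png

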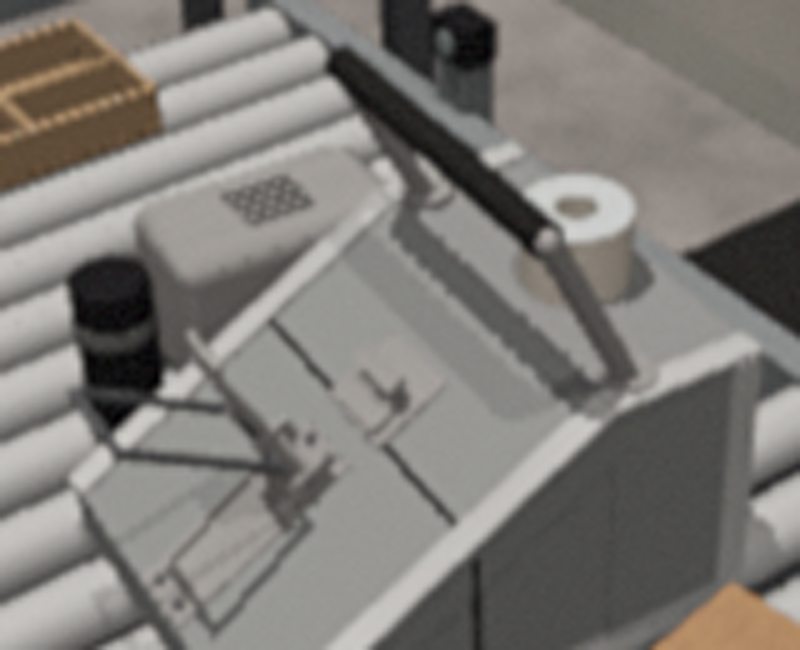

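View pics/b_top.png

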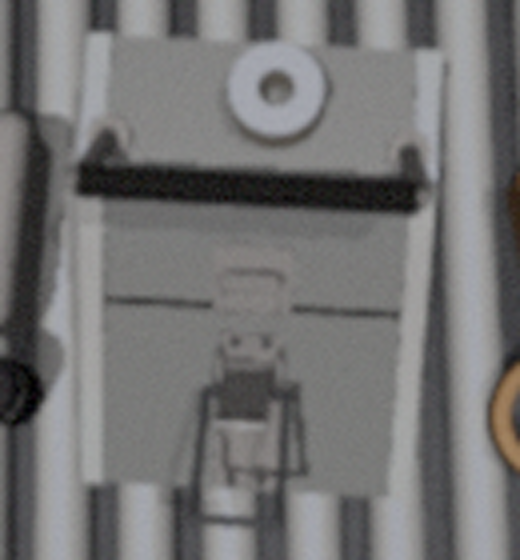

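```bash
cat > fit.py <<'E'
from h import *
import pickle
from scipy.optimize import least_squares
S=pickle.load(open('S.pkl','rb'))
C={n:cam(S[n]) for n in S}
def tp(u,v): return (180+(u+.5)/4-.5,125+(v+.5)/4-.5)
def sp(u,v): return (165+(u+.5)/5-.5,120+(v+.5)/5-.5)
A=np.radians(30)
def latchT(ly): # latch frame in case
    T=np.eye(4); T[:3,0]=[np.cos(A),0,np.sin(A)];T[:3,1]=[0,1,0];T[:3,2]=[-np.sin(A),0,np.cos(A)]
    T[:3,3]=[-.165+.115*np.cos(A)-.014*np.sin(A),ly,.172-.230*np.tan(A)+.115*np.sin(A)+.014*np.cos(A)]
    return T
def caseT(x,y,yaw):
    T=np.eye(4);T[:3,:3]=R.from_euler('z',yaw).as_matrix();T[:3,3]=[x,y,.05];return T
h0=.172-.230*np.tan(A)
def ap(T,P): return np.atleast_2d(P)@T[:3,:3].T+T[:3,3]
if __name__=='__main__':
    obsv=[('top',tp(85,485),'c',(-.165,.13,h0)),('top',tp(388,493),'c',(-.165,-.13,h0)),('top',tp(88,33),'c',(.165,.13,.172)),('top',tp(442,50),'c',(.165,-.13,.172)),
     ('side',sp(75,488),'c',(-.165,.13,h0)),('side',sp(757,345),'c',(.165,-.13,.172)),('side',sp(605,415),'c',(.065,-.13,.172)),
     ('top',tp(78,180),'h',(.18,.11,.101)),('top',tp(420,195),'h',(.18,-.11,.101)),('side',sp(335,58),'h',(.18,.11,.101)),('side',sp(547,237),'h',(.18,-.11,.101)),
     ('top',tp(252,270),'l',(.075,0,-.002)),('side',sp(400,397),'l',(.075,-.021,0))]
    def res(p):
        Tc=caseT(*p[:3]);o=[]
        for n,uv,k,P in obsv:
            if k=='c':W=ap(Tc,P)
            else: W=ap(Tc@latchT(p[3] if k=='l' else 0),P)
            o.append(proj(C[n],W)[0]-uv)
        return np.array(o)
    r=least_squares(lambda p:res(p).ravel(),[.65,.03,0,0],loss='soft_l1')
    print(r.x[:3],np.degrees(r.x[2]),r.x[3]);
    for o,e in zip(obsv,res(r.x)): print(o[0],o[2],o[3],e.round(1))
    np.save('pose.npy',r.x)
    T=caseT(*r.x[:3])@latchT(r.x[3]); print(T.round(4))
E
python3 fit.py
```

```text
[ 0.6053645   0.04165877 -0.06870484] -3.936497604559765 -0.0008333756019809473
top c (-0.165, 0.13, np.float64(0.03920943808638605)) [-0.2 -1.1]
top c (-0.165, -0.13, np.float64(0.03920943808638605)) [5.3 0.9]
top c (0.165, 0.13, 0.172) [-0.1 -0. ]
top c (0.165, -0.13, 0.172) [-0.9 -0.3]
side c (-0.165, 0.13, np.float64(0.03920943808638605)) [-1.1 -0.9]
side c (0.165, -0.13, 0.172) [0.2 1.1]
side c (0.065, -0.13, 0.172) [ 1.9 -0.4]
top h (0.18, 0.11, 0.101) [-0.2 -0.1]
top h (0.18, -0.11, 0.101) [-0.8  0.1]
side h (0.18, 0.11, 0.101) [0.3 1.1]
side h (0.18, -0.11, 0.101) [-0.1  1. ]
top l (0.075, 0, -0.002) [0.3 1.3]
side l (0.075, -0.021, 0) [ 0.2 -1.2]
[[ 0.864   0.0687 -0.4988  0.5331]
 [-0.0595  0.9976  0.0343  0.0458]
 [ 0.5     0.      0.866   0.1588]
 [ 0.      0.      0.      1.    ]]
```

```bash
cat > ov.py <<'E'
from fit import *
p=np.load('pose.npy'); TL=caseT(*p[:3])@latchT(p[3])
def lever_pts(t): # corners + pivot line
    d=np.array([-np.cos(t),0,np.sin(t)])
    return [ .11*d+[0,s*.018,0] for s in(1,-1)]+[np.array([0,s*.018,0]) for s in (1,-1)]
def loop_pts(t,a): # a: angle of loop from +z normal, positive toward keeper (+x)
    pv=np.array([-.032*np.cos(t-.2),0,.032*np.sin(t-.2)]); d=np.array([np.sin(a),0,np.cos(a)])
    return [pv+.105*d+[0,s*.03,0] for s in(1,-1)]+[pv+[0,s*.03,0] for s in(1,-1)]
def draw(im,c,q,col,f,ox,oy):
    uv=proj(c,ap(TL,q)); uv=((uv-[ox,oy]+.5)*f-.5).round().astype(int)
    for i,j in((0,1),(0,2),(1,3)): cv2.line(im,tuple(map(int,uv[i])),tuple(map(int,uv[j])),col,1)
E
python3 - <<'E'
from ov import *
ob=[('side',sp(195,335),0,None),('side',sp(75,395),1,0),('side',sp(120,455),1,1),('top',tp(195,515),1,0),('top',tp(278,521),1,1)]
def res(q):
    o=[]
    for n,uv,k,i in ob:
        P=ap(TL,np.mean(lever_pts(q[0])[:2],0) if k==0 else loop_pts(*q)[i]); o.append(proj(C[n],P)[0]-uv)
    return np.array(o)
r=least_squares(lambda q:res(q).ravel(),[1.5,-.5],loss='soft_l1');print(r.x,np.degrees(r.x));print(res(r.x).round(1))
for n,(x,y,w,h,f) in {'side':(165,120,160,130,5),'top':(180,125,130,140,4)}.items():
    im=crop(S[n]['image'],x,y,w,h,f)[:,:,::-1].copy()
    draw(im,C[n],lever_pts(r.x[0]),(0,0,255),f,x,y);draw(im,C[n],loop_pts(*r.x),(0,255,0),f,x,y)
    k=[np.array([.075,s*.021,z-.014]) for z in(.020,.0) for s in(1,-1)]
    draw(im,C[n],k,(255,0,0),f,x,y)
    cv2.imwrite(f'pics/c_{n}.png',im)
E
```

```text
[ 1.6727976  -0.51809407] [ 95.84424272 -29.68460356]
[[ 1.3  3.3]
 [-0.1 -0.1]
 [-0.   0. ]
 [-0.2  0.2]
 [ 0.6 -0.2]]
```

View pics/c_side.png

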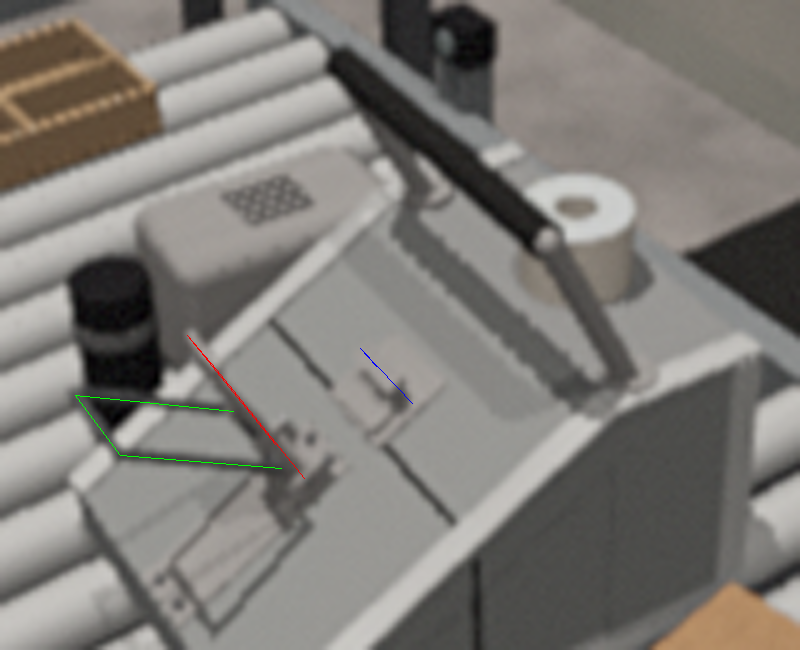

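View pics/c_top.png

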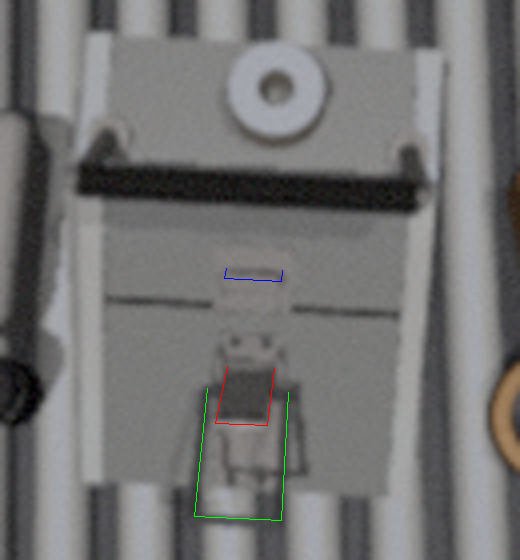

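```bash
cat > go.py <<'E'
import sys
from ov import *
from plant import ctrl
TLi=np.linalg.inv(TL)
def state(o=None):
    o=o or ctrl.get_obs(); Rt=R.from_euler('xyz',o['orientation'],degrees=True).as_matrix()
    tip=o['tool_pos']+Rt[:,1]*.066; return o,Rt,tip
def tgt(lx,ly,lz,beta):
    """tip target in latch mm, tool tilt beta deg from vertical"""
    W=ap(TL,np.array([lx,ly,lz])/1000)[0]; b=np.radians(beta); c=np.array([np.cos(p[2]),np.sin(p[2]),0]);
    y=np.sin(b)*c-np.cos(b)*np.array([0,0,1]); z=-TL[:3,1]; x=np.cross(y,z)
    return W,np.stack([x,y,z],1)
def rep():
    o,Rt,tip=state(); l=ap(TLi,tip)[0]*1000
    print('t%.2f tip latch'%o['clock'],l.round(1),'tip w',tip.round(3),'tcp',o['tool_pos'].round(3),'F',o['force'].round(1),'op',round(o['opening'],4),'tilt',np.degrees(np.arctan2(Rt[0,1],-Rt[2,1])).round(1),'q',np.array(o['joint_pos']).round(0))
if __name__=='__main__':
    a=list(map(float,sys.argv[1:])); o,Rt,tip=state(); rep()
    for i in range(0,len(a),4):
        W,Rg=tgt(*a[i:i+4]); tcp=W-Rg[:,1]*.066
        rv=np.degrees(R.from_matrix(Rt.T@Rg).as_rotvec()); 
        print(a[i:i+4],'tcp',tcp.round(3),'tip',W.round(3),'tcp shift now-frame cm',((Rt.T@(tcp-o['tool_pos']))*100).round(2),'goal-frame cm',((Rg.T@(tcp-o['tool_pos']))*100).round(2),'rotvec',rv.round(1))
E
python3 go.py -100 0 140 0   -100 0 115 20 -70 0 115 20
```

```text
t0.75 tip latch [-228.   553.6  209.5] tip w [0.27  0.619 0.226] tcp [0.27  0.619 0.292] F [-0.4 -0.2 -0.7] op 0.0876 tilt 0.0 q [ 83.  21.   1.  -0. -70. -17.]
[-100.0, 0.0, 140.0, 0.0] tcp [0.377 0.057 0.296] tip [0.377 0.057 0.23 ] tcp shift now-frame cm [-32.29  -0.39  47.26] goal-frame cm [-14.56  -0.38  55.36] rotvec [  0.  -19.6   0. ]
[-100.0, 0.0, 115.0, 20.0] tcp [0.367 0.057 0.27 ] tip [0.389 0.056 0.208] tcp shift now-frame cm [-31.34   2.17  47.6 ] goal-frame cm [-11.99   6.68  55.36] rotvec [ -3.4 -19.4  19.8]
[-70.0, 0.0, 115.0, 20.0] tcp [0.393 0.055 0.285] tip [0.415 0.054 0.223] tcp shift now-frame cm [-33.79   0.67  46.73] goal-frame cm [-14.95   6.16  55.36] rotvec [ -3.4 -19.4  19.8]
```

```bash
python3 -m pendant '[[[0,0,0,0,-6.5,0,0],[0,0,0,0,-6.5,0,0],[0,0,0,0,-6.6,0,0],[-0.9,0,3.5,0,0,0,0],[-0.9,0,3.5,0,0,0,0],[-0.9,0,3.5,0,0,0,0],[-0.9,0,3.5,0,0,0,0],[-0.9,0,3.5,0,0,0,0],[-0.9,0,3.5,0,0,0,0],[-0.9,0,3.5,0,0,0,0],[-0.9,0,3.5,0,0,0,0]]]'; python3 go.py -100 0 140 0   -100 0 115 20 -75 0 115 20
```

```text
clock: 1.67
tool_pos: [0.3222, 0.3327, 0.2924]
orientation: [-90.0, 0.0, 176.1]
force: [0.5, -0.0, 0.5]
opening: 0.0202
t1.67 tip latch [-165.5  271.8  173.5] tip w [0.322 0.333 0.226] tcp [0.322 0.333 0.292] F [ 0.5 -0.   0.5] op 0.0202 tilt 0.0 q [ 70.   0. -25.   0. -65.  16.]
[-100.0, 0.0, 140.0, 0.0] tcp [0.377 0.057 0.296] tip [0.377 0.057 0.23 ] tcp shift now-frame cm [-7.34 -0.39 27.18] goal-frame cm [-7.35 -0.37 27.18] rotvec [ 0.  0. -0.]
[-100.0, 0.0, 115.0, 20.0] tcp [0.367 0.057 0.27 ] tip [0.389 0.056 0.208] tcp shift now-frame cm [-6.33  2.18 27.18] goal-frame cm [-5.21  4.23 27.18] rotvec [ 0.  0. 20.]
[-75.0, 0.0, 115.0, 20.0] tcp [0.388 0.056 0.283] tip [0.411 0.054 0.221] tcp shift now-frame cm [-8.5   0.93 27.18] goal-frame cm [-7.67  3.79 27.18] rotvec [ 0.  0. 20.]
```

```bash
python3 -m pendant '[[[-0.9,0,3.4,0,0,0,0],[-0.9,0,3.4,0,0,0,0],[-0.9,0,3.4,0,0,0,0],[-0.9,0,3.4,0,0,0,0],[-0.9,0,3.4,0,0,0,0],[-0.9,0,3.4,0,0,0,0],[-0.9,0,3.4,0,0,0,0],[-0.9,0,3.4,0,0,0,0],[0,0,0,0,0,0,0]]]'; python3 go.py -100 0 140 0   -100 0 115 20 -75 0 115 20
```

```text
clock: 2.42
tool_pos: [0.3752, 0.0537, 0.2924]
orientation: [-90.0, 0.0, 175.8]
force: [-0.5, 0.5, -0.1]
opening: 0.0006
t2.42 tip latch [-103.1   -2.9  137.5] tip w [0.375 0.054 0.226] tcp [0.375 0.054 0.292] F [-0.5  0.5 -0.1] op 0.0006 tilt 0.0 q [ 39.  -9. -33.   0. -66.  47.]
[-100.0, 0.0, 140.0, 0.0] tcp [0.377 0.057 0.296] tip [0.377 0.057 0.23 ] tcp shift now-frame cm [-0.15 -0.37 -0.29] goal-frame cm [-0.15 -0.37 -0.29] rotvec [-0.  -0.3 -0. ]
[-100.0, 0.0, 115.0, 20.0] tcp [0.367 0.057 0.27 ] tip [0.389 0.056 0.208] tcp shift now-frame cm [ 0.86  2.19 -0.29] goal-frame cm [ 1.56  1.77 -0.29] rotvec [-0.1 -0.2 20. ]
[-75.0, 0.0, 115.0, 20.0] tcp [0.388 0.056 0.283] tip [0.411 0.054 0.221] tcp shift now-frame cm [-1.3   0.94 -0.3 ] goal-frame cm [-0.9   1.33 -0.29] rotvec [-0.1 -0.2 20. ]
```

```bash
python3 - <<'E'
from ov import *
from plant import ctrl, snapshot, silhouettes
o=ctrl.get_obs(); s=snapshot('wrist'); c=camw(s,o)
t,a=1.6728,-.518
im=crop(s['image'],0,0,512,384,1.5)[:,:,::-1].copy()
cv2.imwrite('pics/d_wrist_raw.png',im)
draw(im,c,lever_pts(t),(0,0,255),1.5,0,0);draw(im,c,loop_pts(t,a),(0,255,0),1.5,0,0)
k=[np.array([.075,q*.021,z-.014]) for z in(.020,.0) for q in(1,-1)];draw(im,c,k,(255,0,0),1.5,0,0)
cv2.imwrite('pics/d_wrist.png',im)
s=snapshot('side');cv2.imwrite('pics/d_side.png',crop(s['image'],125,90,200,150,4)[:,:,::-1])
pickle.dump((o,c),open('w.pkl','wb'))
E
```

```text
(no output)
```

View pics/d_wrist.png

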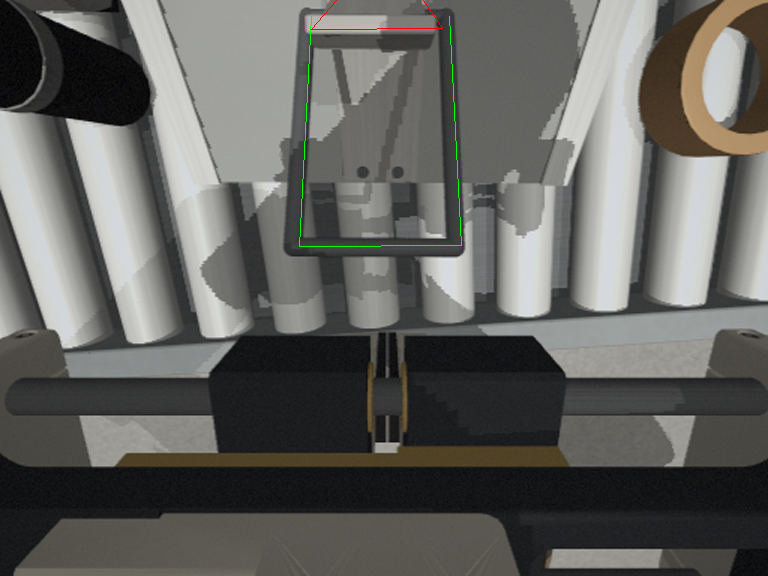

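View pics/d_side.png

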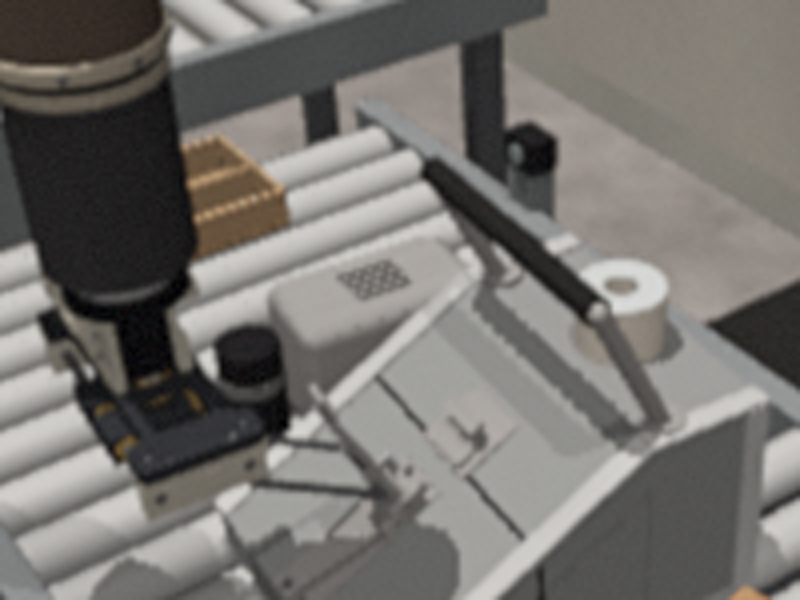

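```bash
python3 -m pendant '[[[0,0,-0.4,0,0,6.7,0],[0,0,0,0,0,6.7,0],[0,0,0,0,0,6.6,0],[0,0,0,0,0,0,0]]]'; cat > plan.py <<'E'
from go import *
o,Rt,tip=state(); rep()
def B(a,t=1.67):
    a=np.radians(a); return np.array([-32*np.cos(t-.2)+105*np.sin(a),2,32*np.sin(t-.2)+105*np.cos(a)])
prev=tip
for a in [None,-30,-20,-10,0,10,20,30,40,50,60,68]:
    P=np.array([-80,2,115]) if a is None else B(a)+[-12,0,-8.5]
    W=ap(TL,P/1000)[0]
    print(a,P.round(0),((Rt.T@(W-prev))*100).round(2)); prev=W
E
python3 plan.py
```

```text
clock: 2.85
tool_pos: [0.3718, 0.0591, 0.2878]
orientation: [-89.8, 20.1, 176.2]
force: [-0.6, -1.3, -1.7]
opening: 0.0007
t2.85 tip latch [-87.    2.  127.5] tip w [0.394 0.057 0.226] tcp [0.372 0.059 0.288] F [-0.6 -1.3 -1.7] op 0.0007 tilt 20.1 q [ 55. -22. -53.  22. -51.  18.]
None [-80   2 115] [-0.9   1.12 -0.  ]
-30 [-68.   2. 114.] [-1.22 -0.14  0.  ]
-20 [-51.   2. 122.] [-1.5  -1.05  0.01]
-10 [-33.   2. 127.] [-1.66 -0.77  0.01]
0 [-15.   2. 128.] [-1.77 -0.47  0.01]
10 [  3.   2. 127.] [-1.82 -0.16  0.01]
20 [ 21.   2. 122.] [-1.82  0.16  0.  ]
30 [ 37.   2. 114.] [-1.77  0.48  0.  ]
40 [ 52.   2. 104.] [-1.66  0.78  0.  ]
50 [65.  2. 91.] [-1.5   1.05  0.  ]
60 [76.  2. 76.] [-1.29  1.3  -0.  ]
68 [82.  2. 63.] [-0.86  1.19 -0.  ]
```

```bash
python3 -m pendant '[[[-0.9,1.1,0,0,0,0,0],[-1.2,-0.15,0,0,0,0,0],[-0.75,-0.5,0,0,0,0,0],[-0.75,-0.5,0,0,0,0,0],[-0.8,-0.4,0,0,0,0,0],[-0.8,-0.4,0,0,0,0,0],[-0.9,-0.2,0,0,0,0,0],[-0.9,-0.2,0,0,0,0,0],[0,0,0,0,0,0,0]]]'; python3 plan.py | head -1;  python3 - <<'E'
from ov import *
from plant import snapshot
s=snapshot('side');cv2.imwrite('pics/e_side.png',crop(s['image'],125,90,200,150,4)[:,:,::-1])
E
```

```text
clock: 3.6
tool_pos: [0.4387, 0.0584, 0.3291]
orientation: [-90.0, 20.0, 176.0]
force: [0.4, -0.1, 1.0]
opening: 0.0005
t3.60 tip latch [ -8.7   6.1 130. ] tip w [0.461 0.057 0.267] tcp [0.439 0.058 0.329] F [ 0.4 -0.1  1. ] op 0.0005 tilt 19.9 q [ 44. -15. -42.  19. -50.  32.]
```

View pics/e_side.png

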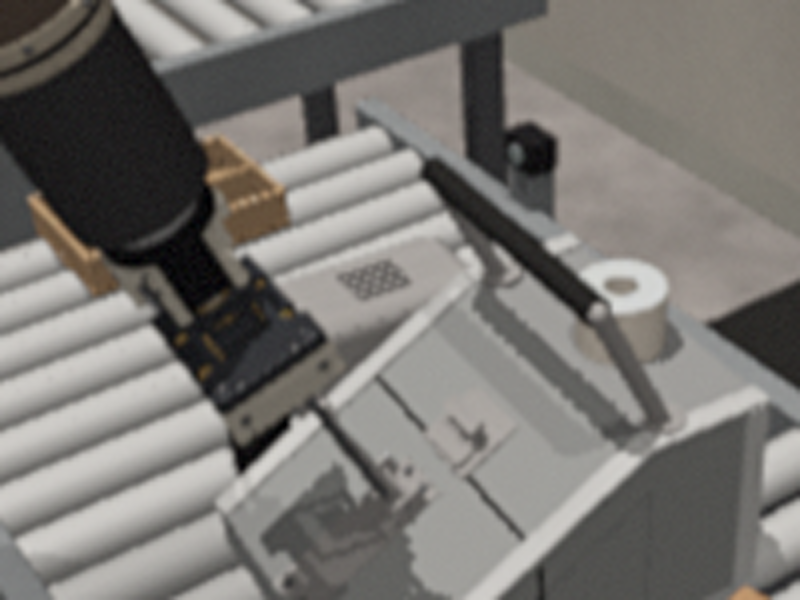

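```bash
python3 -m pendant '[[[-0.6,0,0.2,0,0,0,0],[-0.6,0,0.2,0,0,0,0],[-0.9,0.1,0,0,0,0,0],[-0.9,0.1,0,0,0,0,0],[-0.9,0.25,0,0,0,0,0],[-0.9,0.25,0,0,0,0,0],[0,0,0,0,0,0,0]]]'; python3 plan.py | head -1;  python3 - <<'E'
from ov import *
from plant import snapshot
s=snapshot('side');a=crop(s['image'],125,90,200,150,4)[:,:,::-1]
s=snapshot('wrist');b=crop(s['image'],0,0,512,384,1.5)[:,:,::-1]
cv2.imwrite('pics/f_side.png',a);cv2.imwrite('pics/f_wrist.png',b)
E
```

```text
clock: 4.23
tool_pos: [0.486, 0.0508, 0.3375]
orientation: [-90.0, 19.9, 176.0]
force: [-0.8, 0.7, 0.8]
opening: 0.0006
t4.23 tip latch [ 36.8   1.7 113.4] tip w [0.508 0.049 0.275] tcp [0.486 0.051 0.337] F [-0.8  0.7  0.8] op 0.0006 tilt 19.9 q [ 37. -10. -37.  17. -49.  39.]
```

View pics/f_side.png

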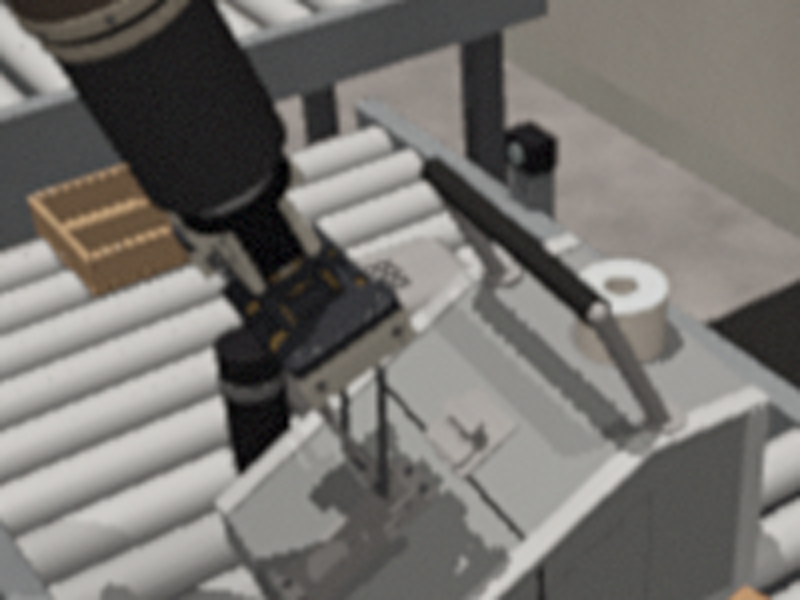

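View pics/f_wrist.png

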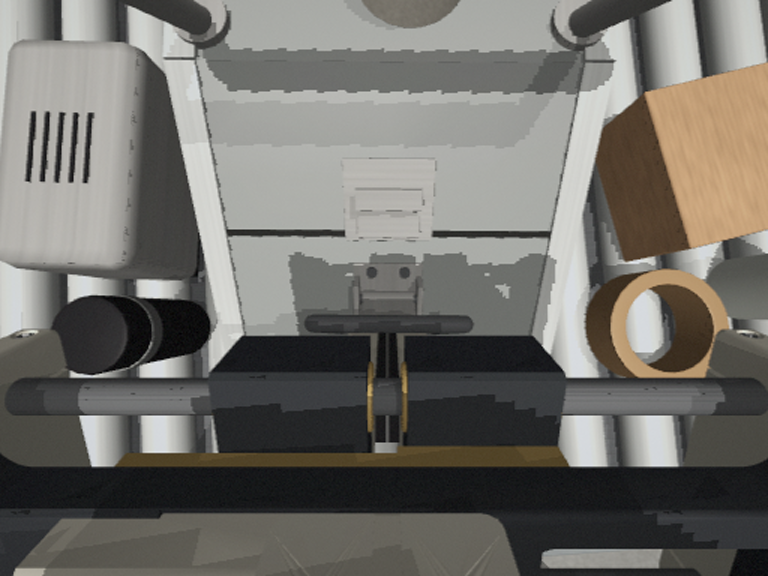

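```bash
python3 -m pendant '[[[-0.85,0.4,0,0,0,0,0],[-0.85,0.4,0,0,0,0,0],[-0.75,0.5,0,0,0,0,0],[-0.75,0.5,0,0,0,0,0],[-0.65,0.6,0,0,0,0,0],[-0.65,0.6,0,0,0,0,0],[-0.4,0.5,0,0,0,0,0],[0,0,0,0,0,0,0],[0,0,0,0,0,0,0],[0,0,0,0,0,0,0]]]'; python3 plan.py | head -1;  python3 - <<'E'
from ov import *
from plant import snapshot
s=snapshot('side');a=crop(s['image'],125,90,200,150,4)[:,:,::-1]
s=snapshot('wrist');b=crop(s['image'],0,0,512,384,1.5)[:,:,::-1]
cv2.imwrite('pics/g_side.png',a);cv2.imwrite('pics/g_wrist.png',b)
E
```

```text
clock: 5.17
tool_pos: [0.5419, 0.0465, 0.3212]
orientation: [-90.0, 19.9, 176.1]
force: [0.7, -0.5, -0.1]
opening: 0.0002
t5.17 tip latch [77.2  1.3 71.3] tip w [0.564 0.045 0.259] tcp [0.542 0.047 0.321] F [ 0.7 -0.5 -0.1] op 0.0002 tilt 19.9 q [ 32.  -3. -33.  16. -45.  44.]
```

View pics/g_side.png

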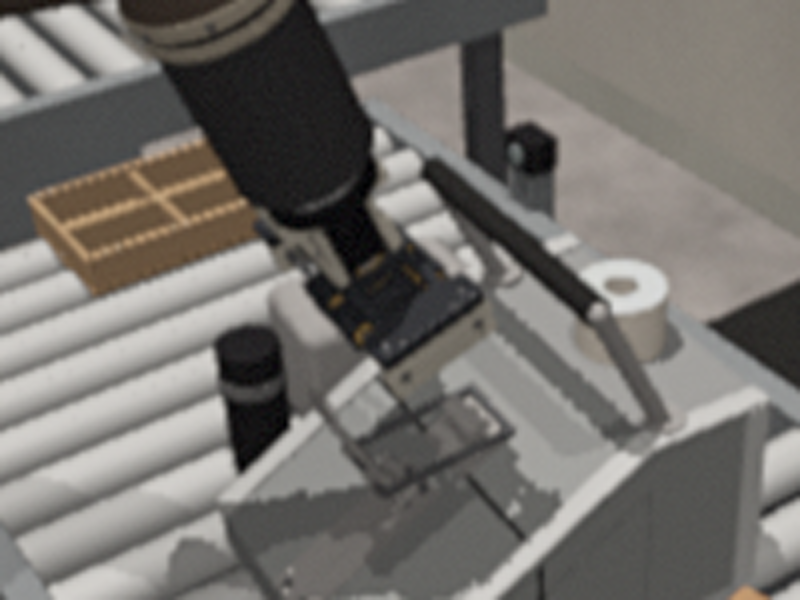

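View pics/g_wrist.png

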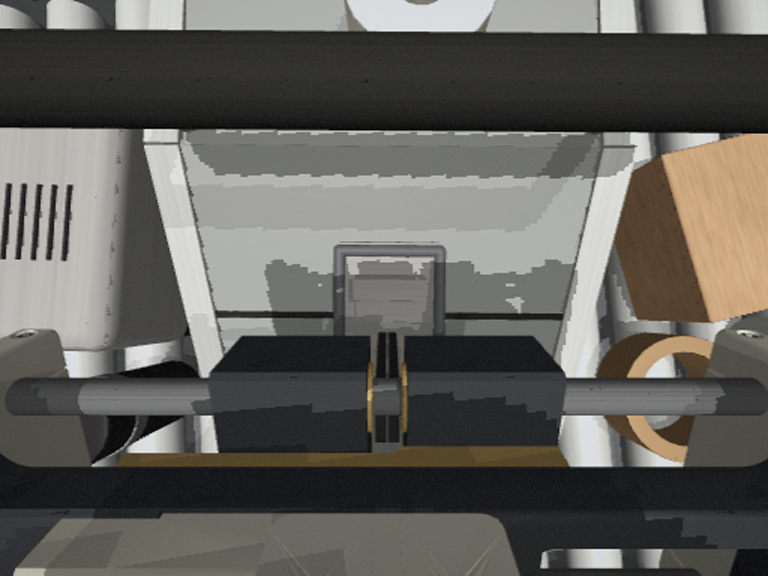

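```bash
cat > plan2.py <<'E'
from go import *
o,Rt,tip=state(); rep()
prev=tip; r=85
for t in [None,1.75,1.6,1.4,1.2,1.0,.8,.6,.4,.25,.1,0,-.03]:
    if t is None: P=np.array([40,2,82])
    else:
        C2=r*np.array([-np.cos(t),np.sin(t)])+3*np.array([np.sin(t),np.cos(t)]); P=np.array([C2[0]+9.5,2,C2[1]])
    W=ap(TL,P/1000)[0]
    print(t,P.round(0),((Rt.T@(W-prev))*100).round(2)); prev=W
E
python3 plan2.py; python3 - <<'E'
from ov import *
from plant import snapshot
s=snapshot('side');c=cam(s)
im=crop(s['image'],125,90,200,150,4)[:,:,::-1].copy()
t=1.67; pv=np.array([-32*np.cos(t-.2),32*np.sin(t-.2)]); a=np.pi/2+np.arcsin((pv[1]+10.5)/105)
draw(im,c,loop_pts(t,a),(0,255,0),4,125,90); draw(im,c,lever_pts(t),(0,0,255),4,125,90)
print(np.degrees(a),np.round(loop_pts(t,a),3)[0])
cv2.imwrite('pics/h_side.png',im)
s=snapshot('top');c=cam(s)
im=crop(s['image'],180,125,130,140,4)[:,:,::-1].copy();draw(im,c,loop_pts(t,a),(0,255,0),4,180,125)
cv2.imwrite('pics/h_top.png',im)
E
```

```text
t5.27 tip latch [77.3  1.5 71.7] tip w [0.564 0.045 0.26 ] tcp [0.542 0.047 0.322] F [0.5 0.1 1. ] op 0.0004 tilt 19.9 q [ 32.  -3. -33.  16. -45.  44.]
None [40  2 82] [ 3.86 -0.37 -0.05]
1.75 [28.  2. 83.] [ 1.24  0.11 -0.  ]
1.6 [15.  2. 85.] [ 1.27  0.05 -0.  ]
1.4 [-2.  2. 84.] [ 1.66  0.36 -0.  ]
1.2 [-19.   2.  80.] [ 1.56  0.68 -0.  ]
1.0 [-34.   2.  73.] [1.39 0.97 0.  ]
0.8 [-48.   2.  63.] [1.17 1.23 0.  ]
0.6 [-59.   2.  50.] [0.9  1.44 0.  ]
0.4 [-68.   2.  36.] [0.6  1.59 0.  ]
0.25 [-72.   2.  24.] [0.23 1.25 0.  ]
0.1 [-75.   2.  11.] [0.04 1.27 0.  ]
0 [-76.   2.   3.] [-0.08  0.85  0.  ]
-0.03 [-76.   2.   0.] [-0.04  0.25  0.  ]
113.7793206256568 [ 0.093  0.03  -0.01 ]
```

View pics/h_side.png

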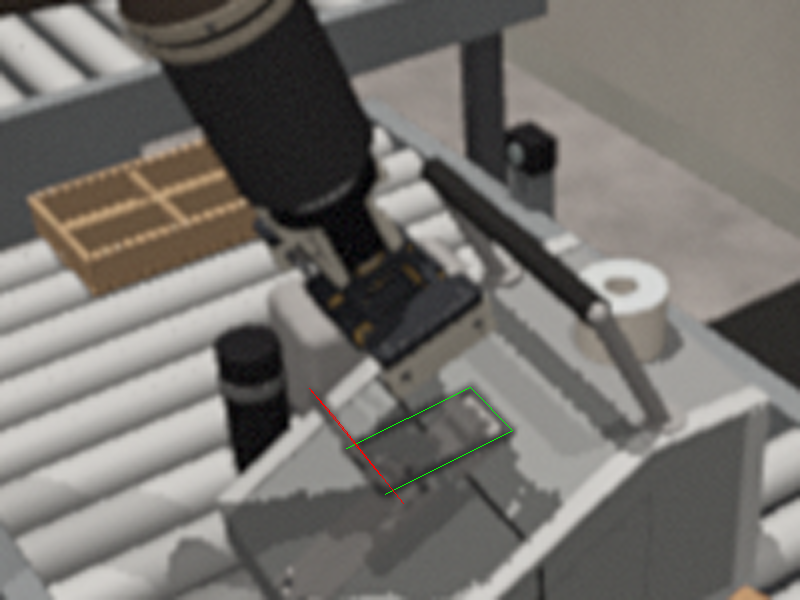

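View pics/h_top.png

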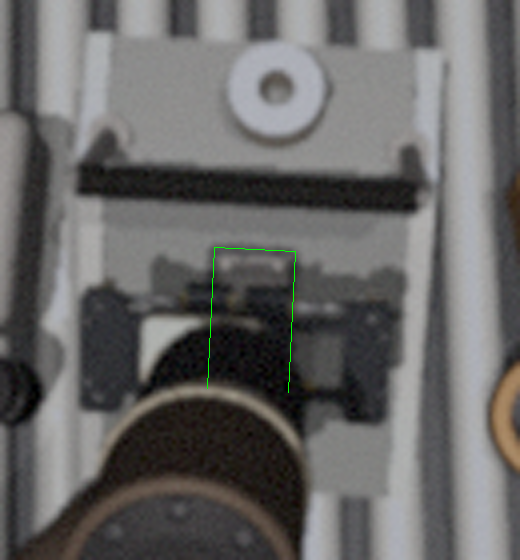

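```bash
python3 -m pendant '[[[1.3,-0.15,0,0,0,0,0],[1.3,-0.1,0,0,0,0,0],[1.3,-0.1,0,0,0,0,0],[0.6,0.05,0,0,0,0,0],[0.6,0.05,0,0,0,0,0],[0.65,0.05,0,0,0,0,0],[0.65,0.05,0,0,0,0,0],[0.8,0.15,0,0,0,0,0],[0.85,0.2,0,0,0,0,0],[0.8,0.3,0,0,0,0,0],[0.8,0.4,0,0,0,0,0],[0,0,0,0,0,0,0]]]'; python3 plan2.py | head -1;  python3 - <<'E'
from ov import *
from plant import snapshot
s=snapshot('side');a=crop(s['image'],125,90,200,150,4)[:,:,::-1]
s=snapshot('wrist');b=crop(s['image'],0,0,512,384,1.5)[:,:,::-1]
cv2.imwrite('pics/i_side.png',a);cv2.imwrite('pics/i_wrist.png',b)
E
```

```text
clock: 6.37
tool_pos: [0.453, 0.0522, 0.2784]
orientation: [-89.9, 19.8, 176.1]
force: [-0.1, -0.7, 0.0]
opening: 0.0001
t6.37 tip latch [-21.5   0.8  78.8] tip w [0.475 0.051 0.216] tcp [0.453 0.052 0.278] F [-0.1 -0.7  0. ] op 0.0001 tilt 19.8 q [ 40. -11. -47.  21. -41.  31.]
```

View pics/i_side.png

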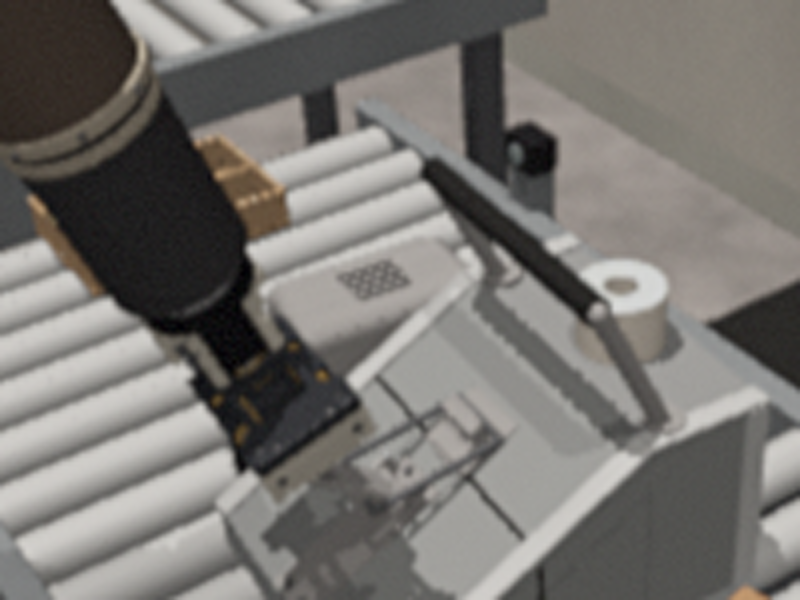

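View pics/i_wrist.png

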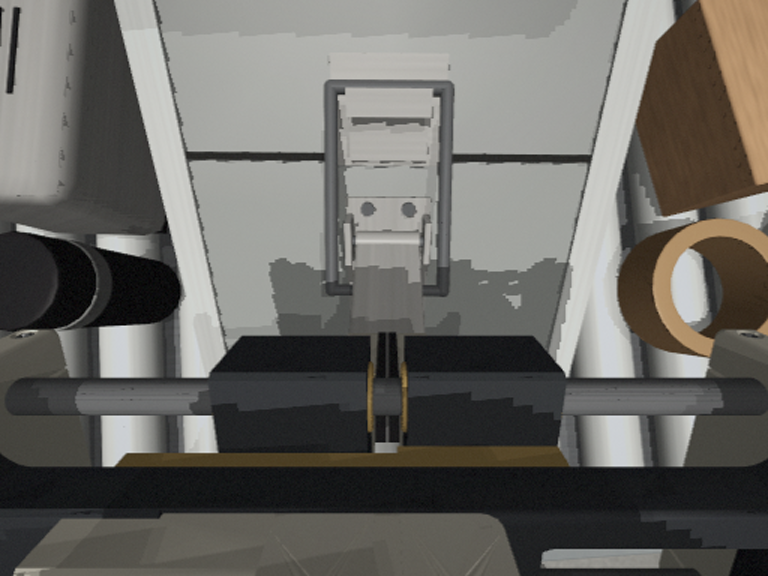

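```bash
cat > plan3.py <<'E'
from go import *
o,Rt,tip=state(); rep()
pos=o['tool_pos']; r=85
cor=tip+Rt[:,0]*.0095; cl=ap(TLi,cor)[0]*1000; print('corner latch',cl.round(1),'lever angle from corner ~',np.arctan2(cl[2],-cl[0])-3/85)
sched=eval(sys.argv[1])
for t,b in sched:
    C2=r*np.array([-np.cos(t),np.sin(t)])+3*np.array([np.sin(t),np.cos(t)])
    W=ap(TL,np.array([C2[0],2,C2[1]])/1000)[0]; _,Rg=tgt(0,0,0,b)
    tcp=W-Rg[:,0]*.0095-Rg[:,1]*.066
    print(t,b,tcp.round(3),((Rt.T@(tcp-pos))*100).round(2),np.degrees(R.from_matrix(Rt.T@Rg).as_rotvec()).round(2)); pos,Rt=tcp,Rg
E
python3 plan3.py '[(1.2,20),(1.15,15),(1.1,10),(1.05,5),(.95,5),(.85,5),(.75,5),(.65,5),(.55,5),(.45,5),(.35,5),(.25,5),(.15,5),(.05,5),(0,5),(-.03,5)]'
```

```text
t6.47 tip latch [-20.1   1.2  79.2] tip w [0.476 0.051 0.217] tcp [0.454 0.052 0.279] F [-0.   0.3  0.5] op 0.0004 tilt 19.8 q [ 40. -11. -47.  21. -41.  32.]
corner latch [-29.4   1.2  80.8] lever angle from corner ~ 1.1864308591483703
1.2 20 [0.455 0.053 0.28 ] [-0.13  0.02 -0.08] [-0.06  0.03  0.15]
1.15 15 [0.458 0.053 0.277] [-0.21  0.32  0.  ] [ 0.  0. -5.]
1.1 10 [0.462 0.053 0.274] [-0.24  0.37 -0.  ] [ 0.  0. -5.]
1.05 5 [0.465 0.052 0.271] [-0.28  0.42 -0.  ] [-0. -0. -5.]
0.95 5 [0.461 0.053 0.263] [ 0.48  0.7  -0.  ] [0. 0. 0.]
0.85 5 [0.458 0.053 0.256] [ 0.41  0.75 -0.  ] [0. 0. 0.]
0.75 5 [0.455 0.053 0.247] [ 0.33  0.78 -0.  ] [0. 0. 0.]
0.65 5 [0.453 0.053 0.239] [0.25 0.81 0.  ] [0. 0. 0.]
0.55 5 [0.452 0.053 0.231] [0.17 0.83 0.  ] [0. 0. 0.]
0.45 5 [0.452 0.053 0.222] [ 0.08  0.85 -0.  ] [0. 0. 0.]
0.35 5 [0.453 0.053 0.214] [-0.    0.85  0.  ] [0. 0. 0.]
0.25 5 [0.454 0.053 0.205] [-0.09  0.85 -0.  ] [0. 0. 0.]
0.15 5 [0.457 0.053 0.197] [-0.17  0.83  0.  ] [0. 0. 0.]
0.05 5 [0.46  0.053 0.189] [-0.25  0.81  0.  ] [0. 0. 0.]
0 5 [0.462 0.053 0.186] [-0.16  0.4  -0.  ] [0. 0. 0.]
-0.03 5 [0.463 0.053 0.183] [-0.1   0.23  0.  ] [0. 0. 0.]
```

```bash
python3 -m pendant '[[[-0.2,0.3,0,0,0,-5,0],[-0.25,0.4,0,0,0,-5,0],[-0.3,0.4,0,0,0,-5,0],[0.25,0.35,0,0,0,0,0],[0.25,0.35,0,0,0,0,0],[0,0,0,0,0,0,0]]]'; python3 plan3.py '[(.95,5),(.85,5)]';  python3 - <<'E'
from ov import *
from plant import snapshot
s=snapshot('side');a=crop(s['image'],185,150,100,75,8)[:,:,::-1]
s=snapshot('wrist');b=crop(s['image'],0,0,512,384,1.5)[:,:,::-1]
cv2.imwrite('pics/j_side.png',a);cv2.imwrite('pics/j_wrist.png',b)
E
```

```text
clock: 6.97
tool_pos: [0.4604, 0.0522, 0.2632]
orientation: [-90.0, 5.0, 176.0]
force: [1.7, 2.0, 1.5]
opening: 0.0008
t6.97 tip latch [-38.9   1.4  67. ] tip w [0.466 0.052 0.197] tcp [0.46  0.052 0.263] F [1.7 2.  1.5] op 0.0008 tilt 5.0 q [ 33.  -1. -32.   4. -55.  51.]
corner latch [-47.5   1.4  71. ] lever angle from corner ~ 0.9459633292969366
0.95 5 [0.461 0.053 0.263] [-0.05 -0.01 -0.06] [-0.03 -0.04  0.02]
0.85 5 [0.458 0.053 0.256] [ 0.41  0.75 -0.  ] [0. 0. 0.]
```

View pics/j_side.png

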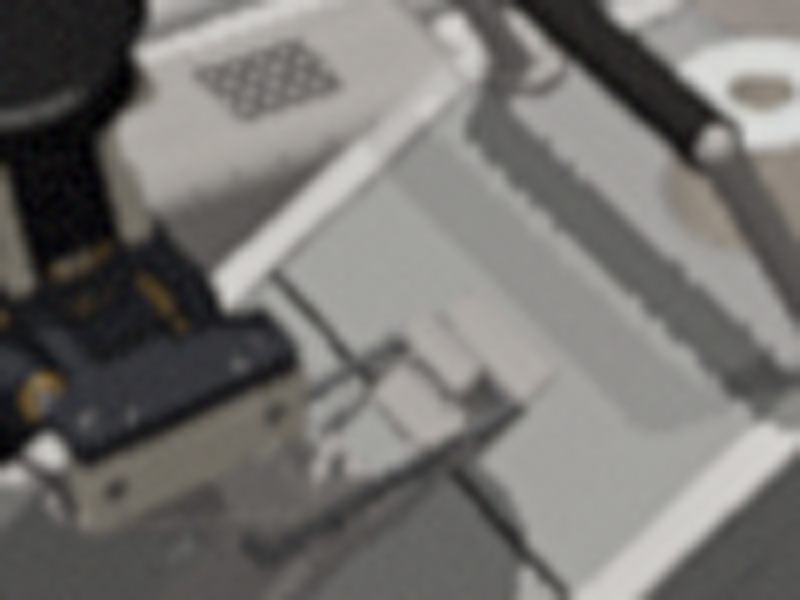

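View pics/j_wrist.png

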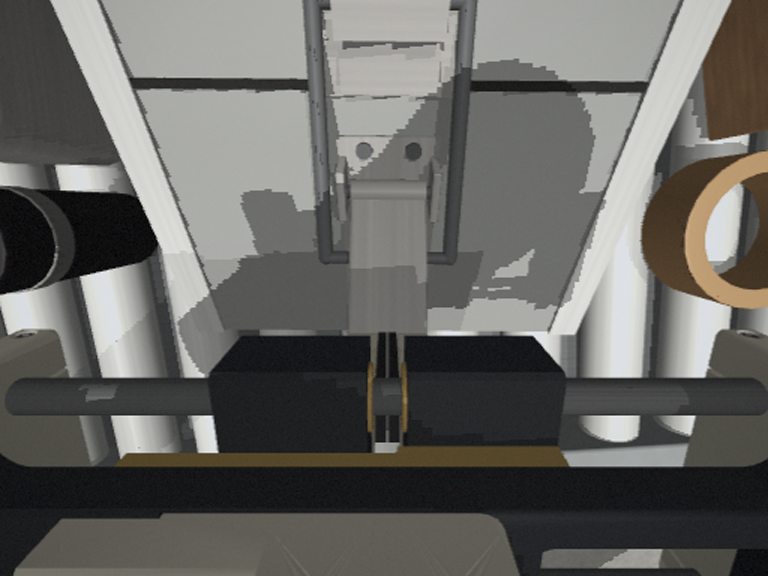

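```bash
python3 -m pendant '[[[0.4,0.75,0.05,0,0,0,0],[0.3,0.8,0,0,0,0,0],[0.25,0.8,0,0,0,0,0],[0.15,0.8,0,0,0,0,0],[0.1,0.85,0,0,0,0,0],[0,0,0,0,0,0,0]]]'; python3 plan3.py '[(.45,5),(.35,5),(.25,5),(.15,5),(.05,5),(0,5),(-.03,5)]'
```

```text
clock: 7.57
tool_pos: [0.4504, 0.052, 0.221]
orientation: [-89.9, 4.8, 176.1]
force: [-0.5, 0.0, -0.9]
opening: 0.0003
t7.57 tip latch [-68.8   0.4  35.6] tip w [0.456 0.051 0.155] tcp [0.45  0.052 0.221] F [-0.5  0.  -0.9] op 0.0003 tilt 4.7 q [ 34.   0. -37.   4. -49.  50.]
corner latch [-77.4   0.4  39.6] lever angle from corner ~ 0.4376105799189551
0.45 5 [0.452 0.053 0.222] [-0.17 -0.1  -0.15] [-0.09  0.    0.23]
0.35 5 [0.453 0.053 0.214] [-0.    0.85  0.  ] [0. 0. 0.]
0.25 5 [0.454 0.053 0.205] [-0.09  0.85 -0.  ] [0. 0. 0.]
0.15 5 [0.457 0.053 0.197] [-0.17  0.83  0.  ] [0. 0. 0.]
0.05 5 [0.46  0.053 0.189] [-0.25  0.81  0.  ] [0. 0. 0.]
0 5 [0.462 0.053 0.186] [-0.16  0.4  -0.  ] [0. 0. 0.]
-0.03 5 [0.463 0.053 0.183] [-0.1   0.23  0.  ] [0. 0. 0.]
```

```bash
python3 - <<'E'
from ov import *
from plant import snapshot
s=snapshot('side');a=crop(s['image'],185,150,100,75,8)[:,:,::-1]
s=snapshot('wrist');b=crop(s['image'],0,0,512,384,1.5)[:,:,::-1]
s=snapshot('top');c=crop(s['image'],180,125,130,140,4)[:,:,::-1]
cv2.imwrite('pics/k_side.png',a);cv2.imwrite('pics/k_wrist.png',b);cv2.imwrite('pics/k_top.png',c)
E
python3 go.py
```

```text
t7.72 tip latch [-67.7   0.4  36.4] tip w [0.456 0.051 0.157] tcp [0.451 0.052 0.222] F [ 0.5 -0.9 -0. ] op 0.0005 tilt 4.8 q [ 34.   0. -36.   4. -50.  50.]
```

View pics/k_side.png

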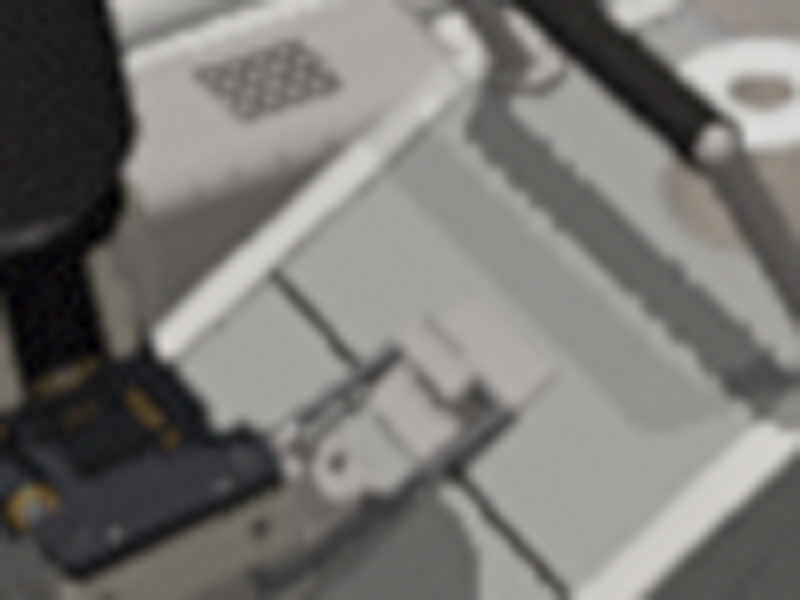

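View pics/k_wrist.png

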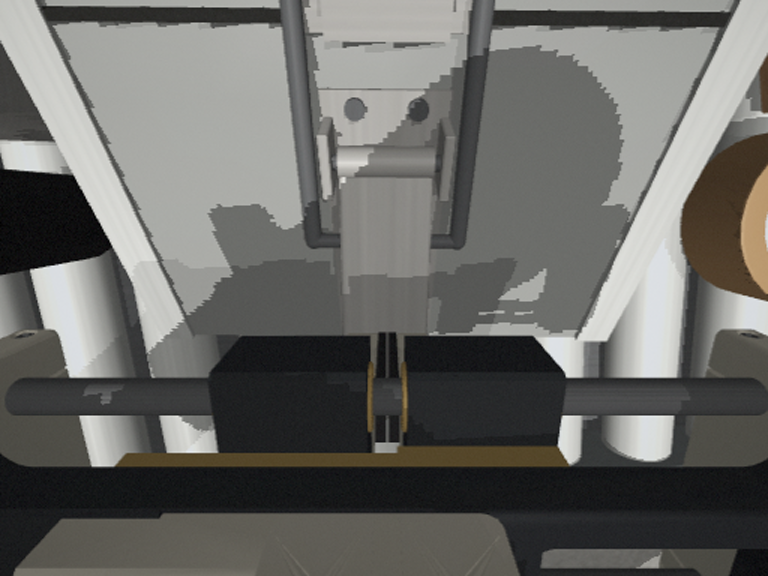

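View pics/k_top.png

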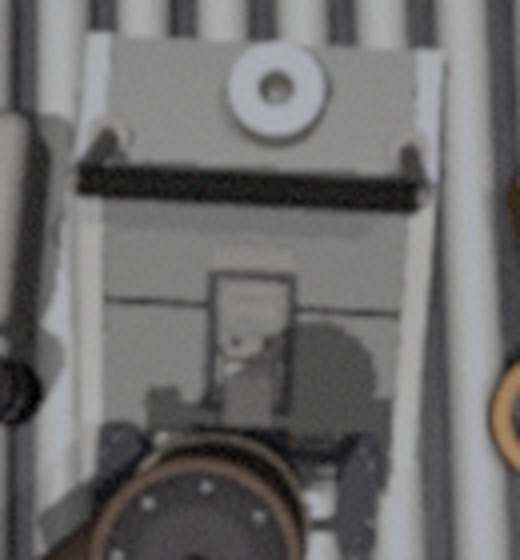

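```bash
cat > chk.py <<'E'
from ov import *
from plant import snapshot
import sys
t=float(sys.argv[1]);tag=sys.argv[2]
pv=np.array([-32*np.cos(t-.2),32*np.sin(t-.2)])/1000
for n,(x,y,w,h,f) in {'side':(200,165,80,60,10),'top':(215,175,50,55,10)}.items():
    s=snapshot(n);c=cam(s);im=crop(s['image'],x,y,w,h,f)[:,:,::-1].copy()
    for zb,col in((-.007,(0,255,0)),(.0095,(0,0,255))):
        a=np.pi/2+np.arcsin((pv[1]-zb)/.105); q=[v+[0,.001,0] for v in loop_pts(t,a)]; draw(im,c,q,col,f,x,y); print(n,np.round(q[0],4),((proj(c,ap(TL,q))-[x,y]+.5)*f-.5).round(0)[:2].tolist())
    cv2.imwrite(f'pics/{tag}_{n}.png',im)
E
python3 chk.py 0.43 l
```

```text
side [ 0.0729  0.031  -0.007 ] [[370.0, 257.0], [473.0, 365.0]]
side [0.0738 0.031  0.0095] [[345.0, 227.0], [449.0, 334.0]]
top [ 0.0729  0.031  -0.007 ] [[180.0, 184.0], [381.0, 193.0]]
top [0.0738 0.031  0.0095] [[176.0, 203.0], [380.0, 212.0]]
```

View pics/l_side.png

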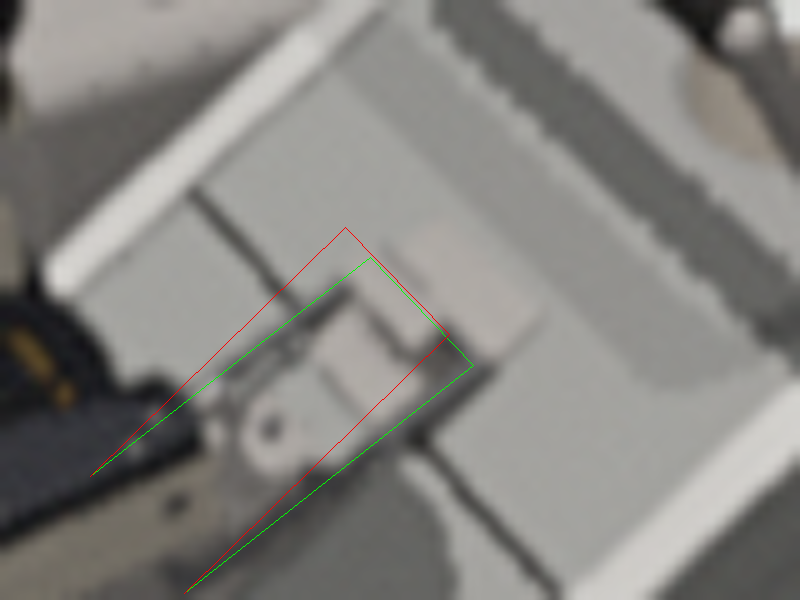

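View pics/l_top.png

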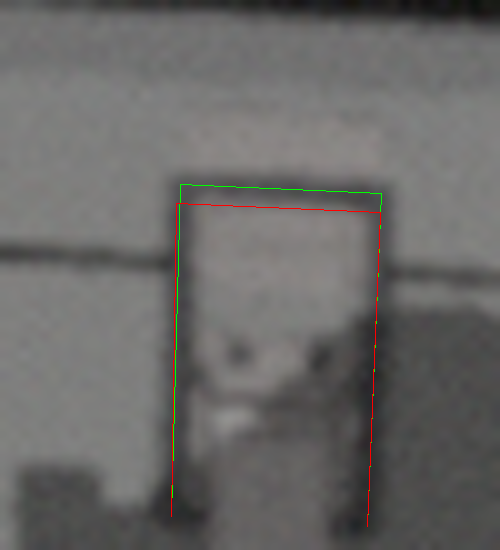

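```bash
python3 -m pendant '[[[-0.2,0.75,-0.15,0,0,0,0],[-0.05,0.85,0,0,0,0,0],[0,0,0,0,0,0,0]]]'; python3 -m pendant '[[[-0.1,0.85,0,0,0,0,0],[-0.2,0.8,0,0,0,0,0],[0,0,0,0,0,0,0]]]';python3 plan3.py '[(.1,5),(.05,5),(0,5),(-.03,5)]'; python3 chk.py 0.1 m
```

```text
clock: 8.07
tool_pos: [0.4551, 0.0533, 0.2053]
orientation: [-89.9, 4.8, 176.0]
force: [-0.0, -0.4, -0.6]
opening: 0.0007
clock: 8.32
tool_pos: [0.4601, 0.0533, 0.1915]
orientation: [-89.9, 4.9, 176.1]
force: [-13.7, 5.1, 24.3]
opening: 0.0004
t8.32 tip latch [-75.1   2.4   5.2] tip w [0.466 0.053 0.126] tcp [0.46  0.053 0.192] F [-13.7   5.1  24.3] op 0.0004 tilt 4.9 q [ 33.   3. -38.   4. -45.  50.]
corner latch [-83.8   2.4   9.2] lever angle from corner ~ 0.0743795075835631
0.1 5 [0.458 0.053 0.193] [ 0.16 -0.18  0.05] [-0.06  0.03  0.12]
0.05 5 [0.46  0.053 0.189] [-0.14  0.4   0.  ] [0. 0. 0.]
0 5 [0.462 0.053 0.186] [-0.16  0.4  -0.  ] [0. 0. 0.]
-0.03 5 [0.463 0.053 0.183] [-0.1   0.23  0.  ] [0. 0. 0.]
side [ 0.0731  0.031  -0.007 ] [[370.0, 257.0], [474.0, 364.0]]
side [0.0724 0.031  0.0095] [[342.0, 230.0], [445.0, 337.0]]
top [ 0.0731  0.031  -0.007 ] [[180.0, 183.0], [381.0, 193.0]]
top [0.0724 0.031  0.0095] [[176.0, 207.0], [379.0, 217.0]]
```

View pics/m_side.png

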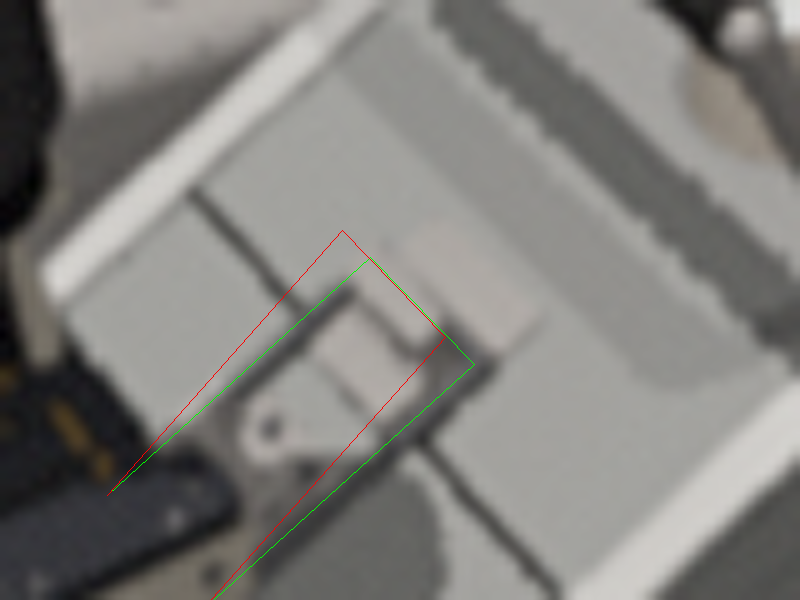

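```bash
python3 -m pendant '[[[0,-0.8,0,0,0,0,0],[0,-1.5,0,0,0,0,0],[0,-3,0,0,0,0,0],[0,-4,0,0,0,0,0],[0,-4,0,0,0,0,0],[0,0,0,0,0,0,0]]]'; python3 - <<'E'
from ov import *
from plant import ctrl,snapshot
o=ctrl.get_obs();s=snapshot('wrist');c=camw(s,o)
b=crop(s['image'],0,0,512,384,1.5)[:,:,::-1].copy();cv2.imwrite('pics/n_wrist.png',b)
s=snapshot('side');x,y,w,h,f=185,155,80,60,10
a=crop(s['image'],x,y,w,h,f)[:,:,::-1].copy();c=cam(s)
cv2.imwrite('pics/n_side_raw.png',a)
for t,col in((0,(0,0,255)),(.2,(0,255,0)),(.4,(255,0,0))): draw(a,c,lever_pts(t),col,f,x,y)
cv2.imwrite('pics/n_side.png',a)
E
```

```text
clock: 8.92
tool_pos: [0.4513, 0.0551, 0.3309]
orientation: [-90.3, 5.5, 176.1]
force: [1.8, 0.8, 0.7]
opening: 0.0006
```

View pics/n_side.png

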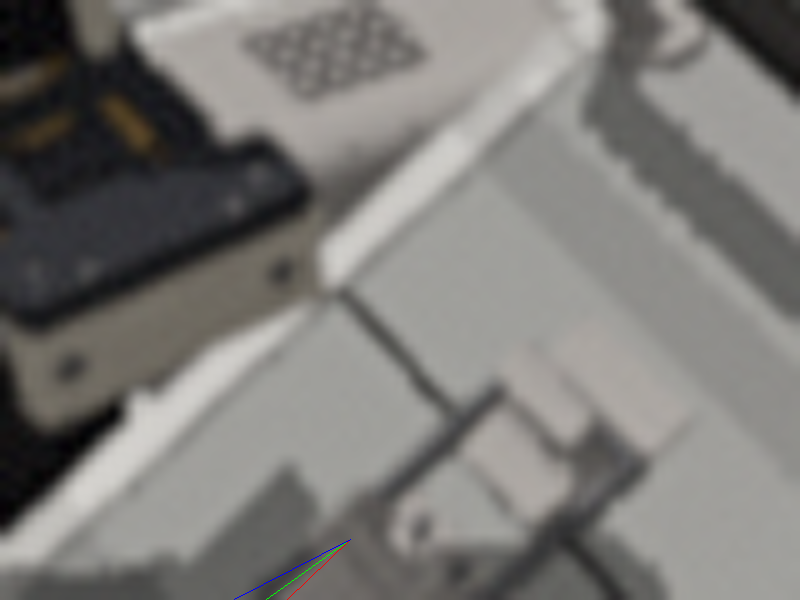

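View pics/n_wrist.png

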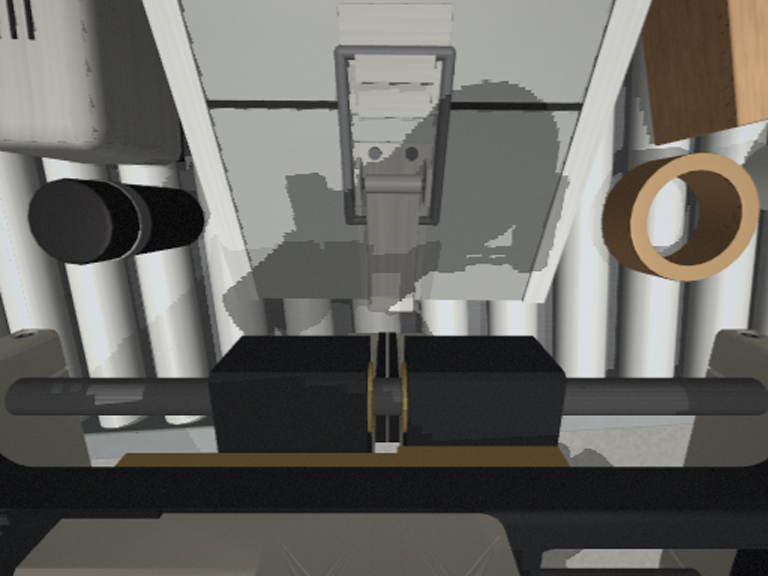

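```bash
python3 -m pendant '[[[0,-1,-3.5,0,0,0,0],[0,-1,-3.5,0,0,0,0],[0,0,-3.5,0,0,0,0],[0,0,-3.5,0,0,0,0],[0,0,-3.5,0,0,0,0],[0,0,-3.5,0,0,0,0],[0,0,-3.5,0,0,0,0],[0,0,-3.5,0,0,0,0],[0,0,0,0,0,0,0]]]'; python3 - <<'E'
from ov import *
from plant import ctrl,snapshot,silhouettes
for n,(x,y,w,h,f) in {'side':(170,155,100,75,8),'top':(205,175,60,85,7)}.items():
    s=snapshot(n);a=crop(s['image'],x,y,w,h,f)[:,:,::-1].copy();c=cam(s)
    cv2.imwrite(f'pics/o_{n}_raw.png',a)
    for t,col in((0,(0,0,255)),(.2,(0,255,0)),(.4,(255,0,0))): draw(a,c,lever_pts(t),col,f,x,y)
    cv2.imwrite(f'pics/o_{n}.png',a)
    for th in ('lever','loop_bar','keeper'):
        print(n,th,[(round(float(d['confidence']),2),d['bbox']) for d in silhouettes(s,th)[:2]])
E
```

```text
clock: 9.77
tool_pos: [0.4664, 0.3383, 0.34]
orientation: [-89.8, 4.8, 176.2]
force: [-0.2, -0.4, 0.1]
opening: 0.0005
side lever [(0.62, [195.7, 192.2, 51.2, 49.9])]
side loop_bar [(0.57, [225.9, 199.0, 19.9, 25.1])]
side keeper [(0.49, [229.2, 187.9, 17.8, 22.5])]
top lever [(0.72, [237.0, 137.5, 24.3, 22.8]), (0.57, [231.2, 189.6, 21.9, 62.5])]
top loop_bar [(0.56, [249.9, 201.1, 3.4, 21.7])]
top keeper []
```

View pics/o_side.png

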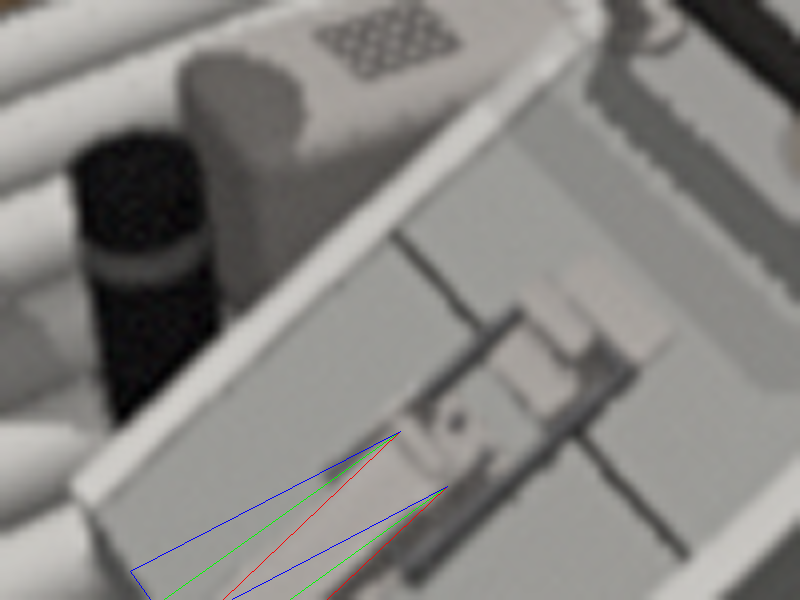

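View pics/o_side_raw.png

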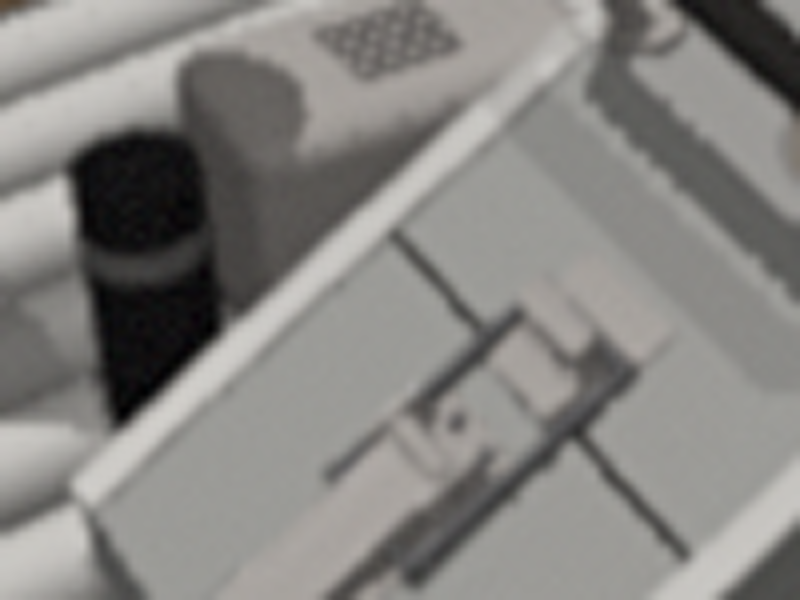

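View pics/o_top.png

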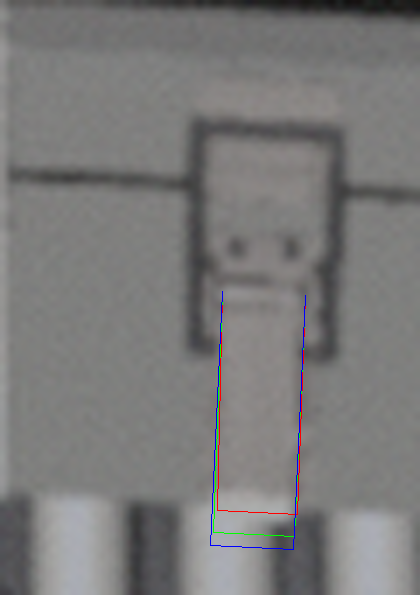

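```bash
python3 -m pendant '[[[-0.5,-0.3,3.5,0,0,0,0],[-0.5,-0.3,3.5,0,0,0,0],[-0.5,-0.3,3.5,0,0,0,0],[-0.5,-0.3,3.5,0,0,0,0],[-0.5,-0.3,3.5,0,0,0,0],[-0.5,-0.3,3.5,0,0,0,0],[-0.5,0,3.5,0,0,0,0],[-0.5,0,3.5,0,0,0,0],[0,0,0,0,0,0,0]]]'; python3 - <<'E'
from ov import *
from plant import ctrl,snapshot,silhouettes
o=ctrl.get_obs();s=snapshot('wrist');c=camw(s,o);x,y,w,h,f=170,50,160,120,5
b=crop(s['image'],x,y,w,h,f)[:,:,::-1].copy();cv2.imwrite('pics/p_wrist.png',b)
t=0.;pv=np.array([-32*np.cos(t-.2),32*np.sin(t-.2)])/1000
for zb,col in((-.007,(0,255,0)),(.0095,(0,0,255))):
    a=np.pi/2+np.arcsin((pv[1]-zb)/.105); draw(b,c,loop_pts(t,a),col,f,x,y)
draw(b,c,lever_pts(0),(255,0,0),f,x,y)
cv2.imwrite('pics/p_wrist_o.png',b)
s=snapshot('side');cv2.imwrite('pics/p_side.png',crop(s['image'],170,175,100,75,8)[:,:,::-1])
E
```

```text
clock: 10.92
tool_pos: [0.4844, 0.0466, 0.3657]
orientation: [-90.0, 5.0, 175.8]
force: [-0.2, -0.0, -0.4]
opening: 0.0003
```

View pics/p_wrist.png

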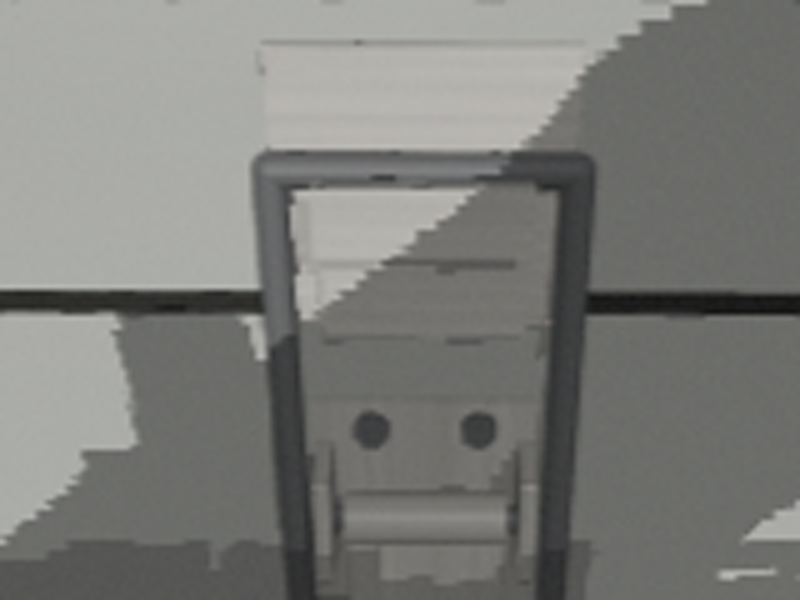

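View pics/p_wrist_o.png

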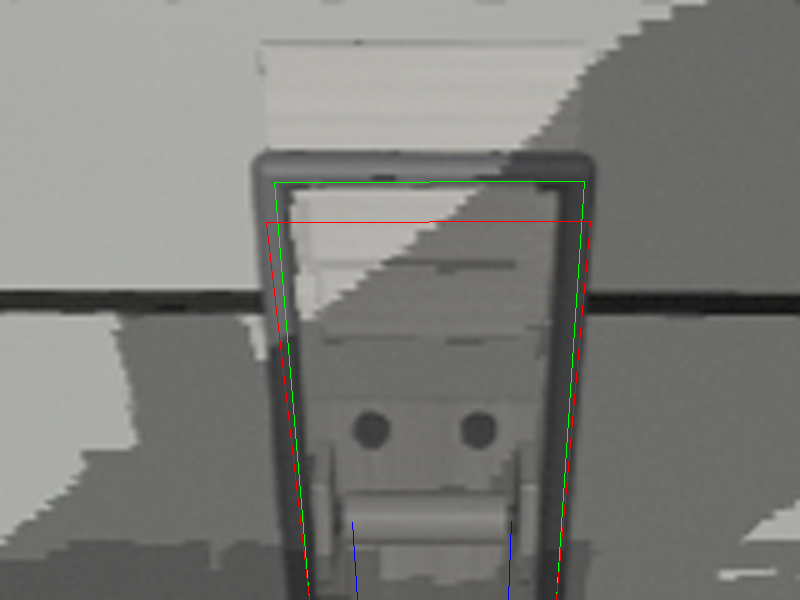

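View pics/p_side.png

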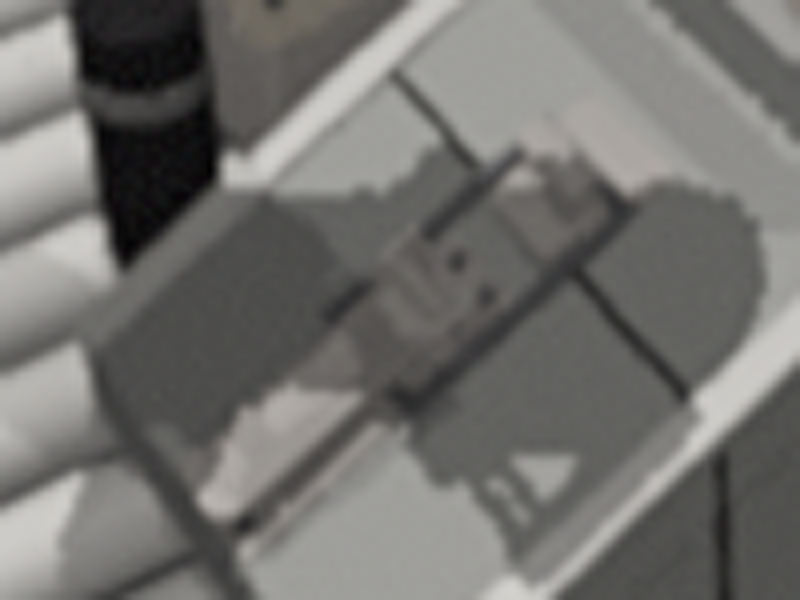

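```bash
python3 -m pendant '[[[0,-2,0,0,0,0,0],[0,-2,0,0,0,0,0.3],[0,0,0,0,0,0,0.3]]]'; python3 -c "
from plant import ctrl
o=ctrl.get_obs();print(o['clock'],o['force']);print(ctrl.close_job())"
```

```text
clock: 11.27
tool_pos: [0.4827, 0.0526, 0.4086]
orientation: [-90.1, 5.2, 176.1]
force: [1.3, -0.6, 0.0]
opening: 0.0088
11.2667 [ 1.26827877 -0.64369516  0.01635972]
the job is handed in; nothing more can be done
None
```

The draw latch looks closed and tight in my last pictures, and I handed the job in at 11.3 s with the gripper clear of everything. I swung the loop over with the closed fingertips until it dropped behind the keeper, with the lever still at about 1.67 rad. Then I pushed the lever down past over-centre to its stop.

**What the last checks showed**
- **Hooked:** In the side view the bar lies low, with the keeper's lip covering its middle. The wrist view shows it just up the slope of the hook. My projection for a bar under the lip came much closer than one resting on top of it.
- **Closed:** The lever lies along the line I projected for 0 rad in the side and top views. The last push met the stop at about 28 N. That was the highest force I read.
- **Other items:** None were touched, going by the views and the path I took.

**What disagreed or was not confirmed**
- **Resistance:** Force was only about 3 N at 0.95 rad and close to zero at 0.44 and 0.25 rad. I had expected around 6 N from the hooked latch. I relied on the images to judge that it was hooked.
- **Alignment:** My case and latch model was off by about 1–3 mm in the wrist view.
- **Keeper travel:** I did not measure the 5 mm directly. I inferred it from where the bar sits with the lever flat.
- **Detectors:** The network missed the keeper in the last top picture, and its best lever match there was actually at the rear of the case.

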